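# Flip the sample flag to tested

### The job

The sample in the blue-capped jar has been tested: push the orange flag on its stand over its pivot until it lies fully flat on the other side with its green face up. Leave the flag of the red-capped jar as it is, and do not lift, tip or shove away the stands, jars or anything else on the bench.

Things in the scene. Friction and masses are not known exactly. Their poses are not given: they have to be found in the camera images.
- stand_blue: White stand of the blue-capped jar, 0.9 kg, loose. Origin: on the bench under the flag's pivot; z up; x: flip direction, away from the robot to its jar (at x +140). Pivot 60 mm high, along y. Base plate 8 high, 84 wide, x -45 to +180 mm; nothing below the flag from x -88 to -45. At x = 0: two posts 70 high at y +-33, 18 x 8 mm, and a grey block between, 56 high, 30 x 44 (foot 44 x 58, 20 high).
- flag_blue (a joint): Flag angle on the blue-capped jar's stand, rad. 0: level towards stand -x, orange face up; grows as the free edge rises; pi/2 upright; pi: level towards +x over the base plate, green face up. Stops at 0 and pi; starts at 0 to 0.25. Stays where it is left; about 1 N at the free edge moves it. This is the one to flip.
- edge_blue (a point): Middle of the free edge of the flag on the blue-capped jar's stand: centre of a round white rod 8 mm thick, 84 mm from the pivot. The flag is a flat plate 48 mm wide, 6 mm thick, centred on the pivot's plane, 35 g, ending 88 mm from the pivot.
- stand_red: White stand of the red-capped jar, 0.9 kg, loose. Origin: on the bench under the flag's pivot; z up; x: flip direction, away from the robot to its jar (at x +140). Pivot 60 mm high, along y. Base plate 8 high, 84 wide, x -45 to +180 mm; nothing below the flag from x -88 to -45. At x = 0: two posts 70 high at y +-33, 18 x 8 mm, and a grey block between, 56 high, 30 x 44 (foot 44 x 58, 20 high).
- flag_red (a joint): Flag angle on the red-capped jar's stand, rad. 0: level towards stand -x, orange face up; grows as the free edge rises; pi/2 upright; pi: level towards +x over the base plate, green face up. Stops at 0 and pi; starts at 0 to 0.25. Stays where it is left; about 1 N at the free edge moves it. Leave this one alone.
- edge_red (a point): Middle of the free edge of the flag on the red-capped jar's stand: centre of a round white rod 8 mm thick, 84 mm from the pivot. The flag is a flat plate 48 mm wide, 6 mm thick, centred on the pivot's plane, 35 g, ending 88 mm from the pivot.
- jar_blue_mid (a point): Amber sample jar with a BLUE cap, 56 mm diameter, 75 mm high, loose on its stand's base plate; this point is its centre, half-way up.
- jar_red_mid (a point): Amber sample jar with a RED cap, 56 mm diameter, 75 mm high, loose on its stand's base plate; this point is its centre, half-way up.
- beaker_mid (a point): Glass beaker, 70 mm diameter, 90 mm high, loose; centre, half-way up.
- bottle_mid (a point): Clear bottle with a white cap, 64 mm diameter, 170 mm high, loose; centre, half-way up.
- jug_mid (a point): White jug with a handle, 100 mm diameter, 120 mm high, loose; centre, half-way up.
- spatula_mid (a point): Spatula, 180 mm long, lying loose on the bench; its middle, at bench level.
- weight_mid (a point): Brass weight, 36 mm diameter, 50 mm high, loose; centre, half-way up.
Not all that is in view belongs to the job. Leave any turquoise look-alike of the part that bears jar_red_mid alone.

How it is judged:
By the outcome, as a careful person would: the job done as asked, in the order asked, and still so for the second after the job is handed in, with the robot touching nothing.
It also fails if it takes over 38 s, if anything falls off the work surface, if the arm or the gripper's body presses on something with over 40 N, if the wrist force passes 120 N, or if a joint passes its speed limit or range.

### The arm

A 6-joint arm with a two-finger parallel gripper is mounted at the origin on the work surface. World frame = base frame: x ahead of the robot, y to its left, z up, the work surface at z = 0. Lengths are in m, angles in rad, forces in N, time in s.
With the tool pointing down it reaches from about 0.25 to 0.725 m from the base axis. Payload 4 kg.
Tool frame: the origin (TCP) lies midway between the tips of the shut fingers; the grasp point (between the pads) lies 19 mm behind it; y points along the fingers, z is the direction in which the jaws open and shut, and the axes are right-handed (so a half turn about y gives the same grasp; the last joint's range is limited). The gripper opens to 85 mm and grips with 20 to 120 N. Pads are 22 mm wide; open, the fingers measure 114 mm over their backs; the gripper's body (76 mm by 85 mm) begins 54 mm behind the grasp point. The pads swing forward as they close: fully open they stand 13 mm farther back than shut.
Start: joints at [1.219, 0.241, 0.005, 1.335, 0, 1.571], TCP at [0.172, 0.469, 0.211] pointing down, gripper open.
Joint ranges: [-2.72, 2.72], [-1.05, 1.87], [-1.09, 1.28], [-1.99, 2.15], [-1.42, 1.44], [-3.14, 3.14]. Speed limits (rad/s): [2.79, 2.79, 3.14, 3.14, 3.14, 3.14].

### API

Orientations are given as a unit quaternion [x, y, z, w].
In Python, from workcell import bot gives the robot as it stands. The module is installed in compiled form; this text tells all that it offers.
- The arm moves only by the shell command python3 -m handwheel 'ROWS' [OPENING]. ROWS is JSON, a list of rows, each a list of 6 numbers: the shift along the tool's x, y, z in units of 25 mm (1.0 is 25 mm), then the turn, a rotation vector about the tool's x, y, z in units of 10 degrees (1.0 is 10 degrees). A call has exactly 5 rows; each row is the pose to reach, as a shift and turn from the pose commanded when the call began, along the tool's axes at that moment; what a row does not reach only later rows make up. A row lasts 1/8 s, in which the tool goes at most 62.5 mm and 10.7 degrees, less where a joint would pass 70% of its speed; a pose out of reach is approached as far as the arm can. A call with a gripper value outside its range is refused whole. OPENING is the gripper command: -1 is shut, 1 is fully open, values between are in proportion, set as the call begins (- or left out, the last holds). The fingers move at their own pace and stop on an object; the grip force is fixed at half the most. Time passes only in rows, so rows that repeat a pose let the fingers close, or fill a call up. It gives the time, the measured TCP pose, the force and the opening at its end, in the units of the state.
- bot.get_obs(): the state, without advancing time (a new reading comes with each control period).
- bot.camera(name): name is "scene" or "top" or "wrist"; returns a dict with "color" (384x512x3 uint8, red, green, blue), "fx", "fy", "cx", "cy" (pixels), "rvec" (rotation vector, rad) and "tvec" (3), from world to camera coordinates, as OpenCV has them. Camera axes: x right, y down, z forward; pixel columns grow to the right and rows downward; lengths in m; the calibration is good to about 2 mm. A picture is of the moment at which its call begins. There is no depth.
- bot.job_done(): hands the job in, once; it reports no verdict.
The state is a dict: "clock": time; "joint_pos": joint angles; "joint_vel": joint speeds; "tau": joint torques, N m; "eef_pos": TCP position; "tool_rot": TCP orientation; "ft_force": force on the tool from outside, world axes, zero at the start; "ft_torque": the same for the moment, N m; "grip_width": finger opening in m.
Only numpy, scipy, OpenCV 4.12 (cv2) and the standard library are available. Lean on these libraries where they do the work, as an engineer would, in place of code of your own. Each camera call takes 0.05 s, during which the arm holds its last target.

## Working session

There is one attempt and no reset: what is moved stays moved. The work goes in short steps, Python scripts to look and compute and a shell command to move; the robot and the scene stay as the last step left them, time stands still between calls to the robot, and variables do not carry over. Pictures are saved under pics/ and viewed, and the job is handed in when it is done.

```bash
mkdir -p pics; cat > h.py <<'E'
import numpy as np, cv2
from workcell import bot
def save(n,f):
    c=bot.camera(n); cv2.imwrite(f,c["color"][:,:,::-1]); np.savez(f[:-4],**c); return c
def load(f): return np.load(f)
def ray(c,u,v):
    R=cv2.Rodrigues(np.array(c["rvec"],float))[0]; t=np.array(c["tvec"],float).reshape(3)
    d=R.T@np.array([(u-c["cx"])/c["fx"],(v-c["cy"])/c["fy"],1.0]); return -R.T@t,d
def plane(c,u,v,z):
    o,d=ray(c,u,v); return o+d*(z-o[2])/d[2]
def proj(c,p):
    R=cv2.Rodrigues(np.array(c["rvec"],float))[0]; q=R@np.array(p)+np.array(c["tvec"]).reshape(3)
    return q[0]/q[2]*c["fx"]+c["cx"],q[1]/q[2]*c["fy"]+c["cy"]
E
python3 - <<'E'
from h import *
for n in ["scene","top","wrist"]:
    c=save(n,f"pics/{n}0.png"); print(n,ray(c,256,192))
print(bot.get_obs())
E
```

```text
scene (array([ 1.07412491, -0.70532275,  0.94838749]), array([-0.44274445,  0.5627439 , -0.69840212]))
top (array([ 0.39713684, -0.00775983,  1.19726058]), array([ 0.12059753,  0.01941142, -0.99269749]))
wrist (array([0.10967127, 0.49178748, 0.37321385]), array([ 0.25400953, -0.09381391, -0.96266407]))
{'clock': 0.15, 'joint_pos': array([ 1.21898275e+00,  2.41240951e-01,  4.02666613e-03,  1.33520617e+00,
       -3.37940508e-05,  1.57079242e+00]), 'joint_vel': array([ 0.00036219, -0.00242363,  0.00423703, -0.00110974, -0.00047344,
       -0.00051341]), 'tau': array([ 4.28197463e-04, -3.72635615e+01,  2.52638769e+01,  1.24215736e-02,
        2.58670354e-05,  5.24126023e-06]), 'eef_pos': array([0.17213188, 0.46888368, 0.2098143 ]), 'tool_rot': array([ 0.69676235, -0.12383171,  0.12365426, -0.69562746]), 'ft_force': array([ 0.18330059, -0.3254104 , -0.82091986]), 'ft_torque': array([0.01421586, 0.04356481, 0.00483401]), 'grip_width': 0.08545036002189248}
```

View pics/scene0.png

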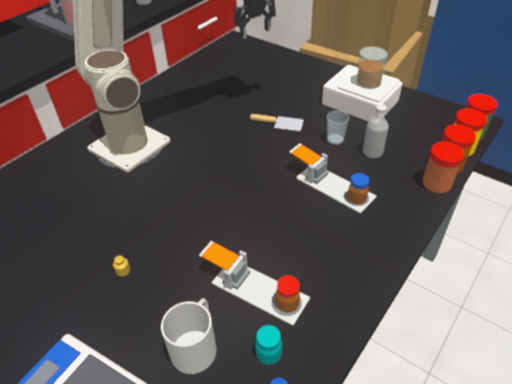

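View pics/top0.png

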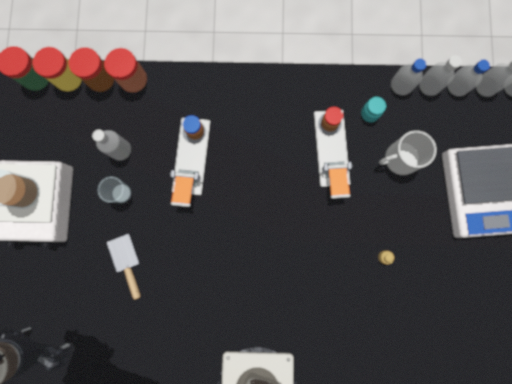

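View pics/wrist0.png

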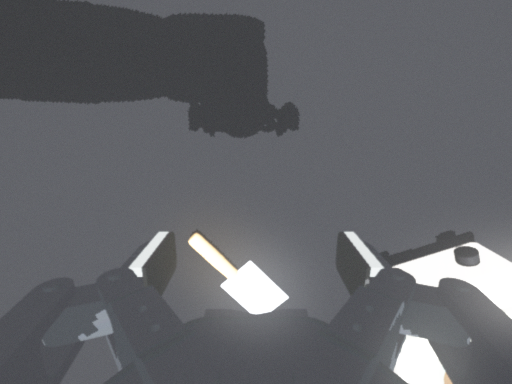

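Top view: the blue-capped jar is at (193,125) with its orange flag at (182,190). The red-capped jar is at (333,116) with its flag at (339,182). The turquoise look-alike jar is at (374,110). The candidates are the flags at (182,190) and (339,182), and I choose (182,190) because it is on the blue-cap stand. Next is a close crop and measurements.

```bash
python3 - <<'E'
from h import *
t=load("pics/top0.npz"); s=load("pics/scene0.npz")
def blobs(c,kind):
    h=cv2.cvtColor(c["color"],cv2.COLOR_RGB2HSV); H,S,V=cv2.split(h)
    m={"orange":(H>8)&(H<20)&(S>180)&(V>180),"blue":(H>105)&(H<125)&(S>150)&(V>90)}[kind].astype(np.uint8)
    n,l,st,ce=cv2.connectedComponentsWithStats(m)
    for i in range(1,n):
        if st[i,4]>40:
            cnt=cv2.findContours((l==i).astype(np.uint8),0,2)[0][0]
            print(kind,st[i],ce[i].round(1),cv2.boxPoints(cv2.minAreaRect(cnt)).round(1).tolist())
for c in (t,s):
    blobs(c,"orange"); blobs(c,"blue"); print()
a=cv2.resize(t["color"][100:220,150:270],None,fx=5,fy=5,interpolation=2)
cv2.imwrite("pics/crop_t.png",a[:,:,::-1])
a=cv2.resize(s["color"][130:220,275:385],None,fx=6,fy=6,interpolation=2)
cv2.imwrite("pics/crop_s.png",a[:,:,::-1])
E
```

```text
blue [413  60  13  12 105] [418.7  65.6] [[411.0, 67.0], [419.5, 58.5], [426.5, 65.5], [418.0, 74.0]]
blue [475  61  14  12 115] [481.6  66.6] [[473.20001220703125, 65.4000015258789], [485.20001220703125, 59.400001525878906], [489.3999938964844, 67.80000305175781], [477.3999938964844, 73.80000305175781]]
blue [185 115  13  18 141] [190.4 123. ] [[185.0, 115.0], [197.0, 115.0], [197.0, 132.0], [185.0, 132.0]]
blue [467 212  45  21 368] [482.9 222.6] [[466.8999938964844, 214.8000030517578], [510.8999938964844, 211.1999969482422], [512.5, 229.5], [468.3999938964844, 233.10000610351562]]

orange [292 145  29  19 295] [306.  154.5] [[291.79998779296875, 153.3000030517578], [299.0, 142.10000610351562], [320.20001220703125, 155.6999969482422], [313.0, 166.89999389648438]]
orange [202 242  36  28 530] [219.9 255.6] [[201.8000030517578, 256.5], [210.60000610351562, 240.0], [237.8000030517578, 254.5], [229.0, 271.0]]
blue [ 430    0   82  101 5851] [475.2  40. ] [[430.0, 0.0], [511.0, 0.0], [511.0, 100.0], [430.0, 100.0]]
blue [351 173  19  15 225] [359.6 179.9] [[351.0, 173.0], [369.0, 173.0], [369.0, 187.0], [351.0, 187.0]]
blue [ 18 340  62  44 818] [ 54.8 360.1] [[17.5, 382.5], [61.70000076293945, 336.3999938964844], [79.9000015258789, 353.8999938964844], [35.70000076293945, 400.0]]
blue [270 377  18   7  86] [278.6 380.8] [[270.0, 383.0], [270.0, 377.0], [287.0, 377.0], [287.0, 383.0]]
```

View pics/crop_t.png

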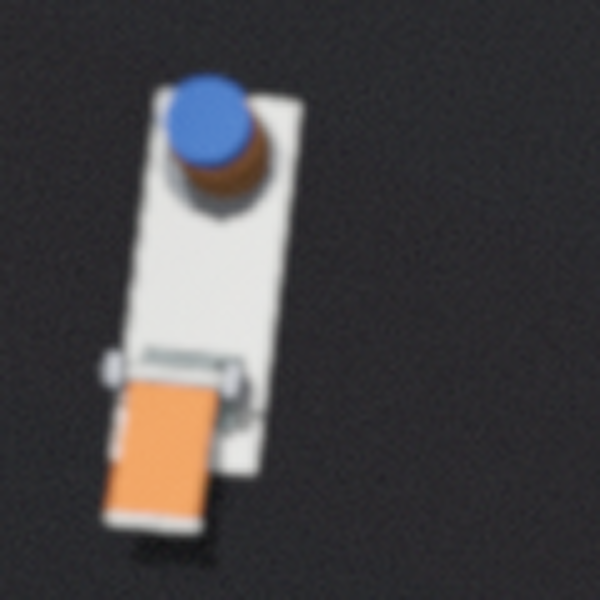

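View pics/crop_s.png

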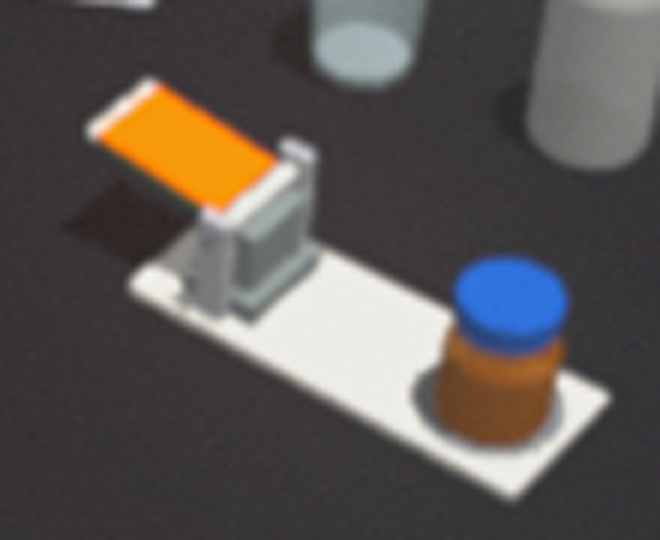

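Close crops: the blue cap, the white base and the orange flag all belong to one stand. The free-edge rod is near top px (180.6,204.6) and scene px (295.5,147.6).

```bash
python3 - <<'E'
from h import *
t=load("pics/top0.npz"); s=load("pics/scene0.npz")
T=lambda x,y:(150+(x+.5)/5-.5,100+(y+.5)/5-.5)
S=lambda x,y:(275+(x+.5)/6-.5,130+(y+.5)/6-.5)
def tri(p,q):
    o1,d1=ray(t,*p);o2,d2=ray(s,*q)
    k=np.linalg.lstsq(np.c_[d1,-d2],o2-o1,rcond=None)[0]
    a=o1+k[0]*d1;b=o2+k[1]*d2; return ((a+b)/2).round(4),np.linalg.norm(a-b).round(4)
print("edge",tri(T(153,523),S(122,106)))
print("edge L",tri(T(104,520),S(93,130)),tri(T(104,520),S(152,82)), "R",tri(T(203,527),S(93,130)))
print("postsTop", tri(T(110,360),S(300,148)),tri(T(230,372),S(212,215)))
print("cap",tri(T(209,120),S(510,298)))
for n,p in dict(FL=(155,85),FR=(303,100),NR=(260,475)).items(): print(n,plane(t,*T(*p),.008).round(4))
for n,p in dict(NR=(130,285),FR=(512,498),FL=(610,395)).items(): print("s",n,plane(s,*S(*p),.008).round(4))
E
```

```text
edge (array([0.4966, 0.2233, 0.069 ]), np.float64(0.0013))
edge L (array([0.487 , 0.2442, 0.041 ]), np.float64(0.0345)) (array([0.4974, 0.2506, 0.0671]), np.float64(0.0002)) R (array([0.4958, 0.1961, 0.0712]), np.float64(0.004))
postsTop (array([0.5859, 0.2507, 0.0669]), np.float64(0.0034)) (array([0.5792, 0.182 , 0.0692]), np.float64(0.0056))
cap (array([0.7238, 0.2006, 0.0775]), np.float64(0.0004))
FL [0.7649 0.2468 0.008 ]
FR [0.7572 0.1575 0.008 ]
NR [0.5308 0.1741 0.008 ]
s NR [0.5378 0.1729 0.008 ]
s FR [0.7604 0.153  0.008 ]
s FL [0.7667 0.2399 0.008 ]
```

```bash
cat >> h.py <<'E'
from scipy.spatial.transform import Rotation as Ro
P=np.array([.583,.2155,.060]); YAW=-.087
ex=np.array([np.cos(YAW),np.sin(YAW),0]); ez=np.array([0,0,1.]); ey=np.cross(ez,ex)
def pose(sx,z,tau,sy=0.):
    tau=np.radians(tau); a=np.sin(tau)*ex-np.cos(tau)*ez; n=np.cos(tau)*ex+np.sin(tau)*ez
    p=np.array([P[0],P[1],0])+sx*ex+sy*ey+z*ez
    return p,Ro.from_matrix(np.c_[np.cross(a,n),a,n])
def arc(phi,tau,r=.062,extra=0):
    f=np.radians(phi); d=.0145*abs(np.sin(np.radians(tau)+f))+.003+extra
    q=r*np.array([-np.cos(f),np.sin(f)])+d*np.array([-np.sin(f),-np.cos(f)])
    return q[0],q[1]+.06
def rows(*wps):
    o=bot.get_obs(); p0=o["eef_pos"]; R0=Ro.from_quat(o["tool_rot"])
    f=o["ft_force"]; print("t %.2f"%o["clock"],"F",f.round(1),"w %.3f"%o["grip_width"])
    d=p0-P; print("stand xyz now",(d@ex).round(4),(d@ey).round(4),p0[2].round(4),"tau",np.degrees(np.arctan2(R0.as_matrix()[:,1]@ex,-R0.as_matrix()[2,1])).round(1))
    for w in wps:
        p,R=pose(*w); s=R0.inv().apply(p-p0)/.025; v=np.degrees((R0.inv()*R).as_rotvec())/10
        print(np.array(w).round(3),"->",np.r_[s,v].round(2).tolist(),"rot",np.linalg.norm(v).round(2))
E
python3 - <<'E'
from h import *
t=load("pics/top0.npz")
print("beaker base",plane(t,121,193,0),"bottle",plane(t,120,152,0))
rows((-.2,.2,0),(-.14,.15,30),(-.14,.13,60))
E
```

```text
beaker base [0.53163597 0.41343169 0.        ] bottle [0.65483638 0.4248422  0.        ]
t 0.15 F [ 0.2 -0.3 -0.8] w 0.085
stand xyz now -0.4313 0.2167 0.2098 tau -0.0
[-0.2  0.2  0. ] -> [11.2, 0.4, -5.94, 0.01, 7.48, 0.01] rot 7.48
[-0.14  0.15 30.  ] -> [13.52, 2.4, -5.31, 2.57, 7.3, -1.95] rot 7.98
[-0.14  0.13 60.  ] -> [13.52, 3.2, -5.31, 5.1, 6.75, -3.89] rot 9.31
```

```bash
python3 -m handwheel '[[2.24,0,-1.2,0,1,0],[4.5,0,-2.4,0,2,0],[6.7,0.2,-3.6,0,3,0],[9,0.3,-4.8,0,4,0],[11.2,0.4,-5.94,0,5,0]]' -1
python3 - <<'E'
from h import *
rows((-.2,.2,0),(-.14,.15,30),(-.14,.13,60))
E
```

```text
clock: 0.78
eef_pos: [0.3817, 0.2353, 0.2005]
tool_rot: [-0.577, 0.408, -0.408, 0.578]
ft_force: [1.0, 1.1, 0.8]
grip_width: -0.0001
t 0.78 F [1.  1.1 0.8] w -0.000
stand xyz now -0.2022 0.0023 0.2005 tau 0.0
[-0.2  0.2  0. ] -> [0.12, 0.02, 0.04, -0.0, 2.45, -0.0] rot 2.45
[-0.14  0.15 30.  ] -> [1.12, 2.02, 2.23, 2.95, 2.39, -0.64] rot 3.86
[-0.14  0.13 60.  ] -> [1.12, 2.82, 2.23, 5.9, 2.22, -1.28] rot 6.44
```

```bash
python3 -m handwheel '[[0.2,0.5,0.5,0.8,0.6,-0.15],[0.5,0.9,1,1.6,1.2,-0.3],[0.7,1.4,1.5,2.3,1.8,-0.5],[0.9,1.8,2,3,2.39,-0.64],[1.12,2.02,2.23,3.95,2.37,-0.86]]' -1
python3 - <<'E'
from h import *
rows((-.14,.15,60),(-.125,.04,60),(-.125,.035,55))
print(bot.get_obs()["joint_pos"].round(2))
E
```

```text
clock: 1.4
eef_pos: [0.444, 0.2301, 0.1513]
tool_rot: [0.282, -0.31, 0.669, -0.614]
ft_force: [0.1, 1.3, -1.1]
grip_width: 0.0001
t 1.40 F [ 0.1  1.3 -1.1] w 0.000
stand xyz now -0.1398 0.0025 0.1513 tau 40.5
[-0.14  0.15 60.  ] -> [0.1, 0.03, -0.04, 1.95, -0.01, -0.02] rot 1.95
[-1.25e-01  4.00e-02  6.00e+01] -> [0.12, 3.77, -2.44, 1.95, -0.01, -0.02] rot 1.95
[-1.25e-01  3.50e-02  5.50e+01] -> [0.12, 3.92, -2.57, 1.45, -0.01, -0.02] rot 1.45
[ 0.81 -0.02 -0.72  0.38 -0.53  2.34]
```

```bash
python3 -m handwheel '[[0.1,0,0,1,0,0],[0.1,0.6,-0.4,1.95,0,0],[0.1,1.6,-1,1.95,0,0],[0.1,2.6,-1.7,1.95,0,0],[0.12,3.6,-2.35,1.95,0,0]]' -1
python3 - <<'E'
from h import *
rows((-.125,.032,60),(-.09,.032,60),(-.063,.032,60))
print(bot.get_obs()["joint_pos"].round(2))
save("scene","pics/s1.png");save("wrist","pics/w1.png")
E
```

```text
clock: 2.02
eef_pos: [0.4553, 0.2259, 0.0424]
tool_rot: [0.177, -0.193, 0.71, -0.653]
ft_force: [0.5, 0.4, 0.3]
grip_width: -0.0001
t 2.02 F [0.5 0.4 0.3] w -0.000
stand xyz now -0.1281 -0.0007 0.0424 tau 59.6
[-1.25e-01  3.20e-02  6.00e+01] -> [-0.03, 0.32, -0.3, 0.04, 0.01, -0.02] rot 0.04
[-9.0e-02  3.2e-02  6.0e+01] -> [-0.02, 1.53, 0.41, 0.04, 0.01, -0.02] rot 0.04
[-6.3e-02  3.2e-02  6.0e+01] -> [-0.02, 2.46, 0.96, 0.04, 0.01, -0.02] rot 0.04
[ 0.95  0.5  -1.08 -0.72 -0.84  2.28]
```

View pics/s1.png

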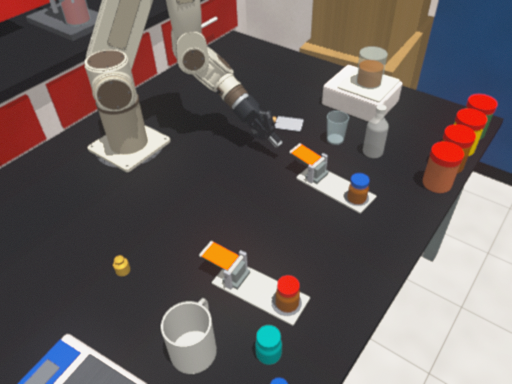

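View pics/w1.png

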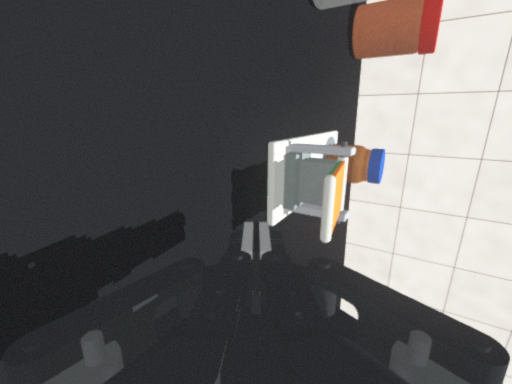

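The scene view shows the shut fingers at (278,143), just in front of the blue stand's flag at (306,155). In the wrist view the tips at (257,235) are pointed below the flag's white edge at (328,210), since image-right is up. I'm moving in under the flag.

```bash
python3 -m handwheel '[[0,0.4,-0.1,0,0,0],[0,0.9,0.05,0,0,0],[0,1.5,0.4,0,0,0],[0,2,0.68,0,0,0],[0,2.46,0.96,0,0,0]]' -1
python3 - <<'E'
from h import *
W=[(-.063,.05,60)]
for phi,tau in ((20,55),(35,50),(50,42),(65,34),(80,27),(95,20),(110,12),(125,5),(140,0)): W.append((*arc(phi,tau),tau))
rows(*W[:5])
for w in W: print(np.round(w,3))
print(bot.get_obs()["joint_pos"].round(2))
save("scene","pics/s2.png");save("wrist","pics/w2.png")
E
```

```text
clock: 2.75
eef_pos: [0.5217, 0.2201, 0.0342]
tool_rot: [0.176, -0.193, 0.711, -0.653]
ft_force: [-0.2, 0.6, -0.2]
grip_width: -0.0003
t 2.75 F [-0.2  0.6 -0.2] w -0.000
stand xyz now -0.0614 -0.0008 0.0342 tau 59.7
[-6.3e-02  5.0e-02  6.0e+01] -> [-0.03, -0.37, 0.51, 0.03, -0.01, -0.01] rot 0.03
[-0.064  0.065 55.   ] -> [-0.03, -0.72, 1.02, -0.47, -0.01, -0.01] rot 0.47
[-0.061  0.081 50.   ] -> [-0.03, -0.93, 1.64, -0.97, -0.01, -0.01] rot 0.97
[-0.053  0.096 42.   ] -> [-0.04, -0.97, 2.31, -1.77, -0.0, -0.02] rot 1.77
[-0.042  0.109 34.   ] -> [-0.04, -0.83, 2.97, -2.57, -0.0, -0.02] rot 2.57
[-6.3e-02  5.0e-02  6.0e+01]
[-0.064  0.065 55.   ]
[-0.061  0.081 50.   ]
[-0.053  0.096 42.   ]
[-0.042  0.109 34.   ]
[-0.027  0.118 27.   ]
[-1.10e-02  1.23e-01  2.00e+01]
[7.00e-03 1.23e-01 1.20e+01]
[0.024 0.119 5.   ]
[0.04  0.109 0.   ]
[ 0.79  0.56 -1.01 -0.84 -0.72  2.11]
```

View pics/w2.png

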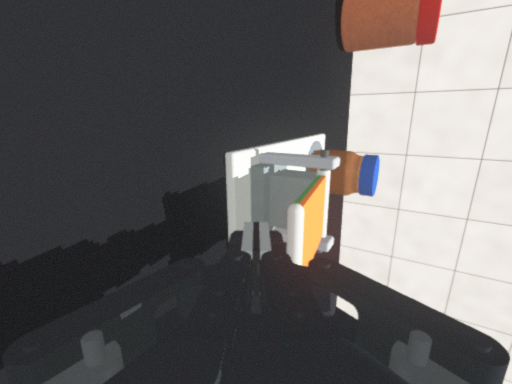

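The wrist view shows the tips at (257,235) under the flag's edge rod at (295,232), and nothing is touched yet. I'm lifting slowly.

```bash
python3 -m handwheel '[[0,-0.2,0.25,0,0,0],[0,-0.37,0.5,0,0,0],[0,-0.55,0.8,-0.25,0,0],[0,-0.72,1.02,-0.47,0,0],[0,-0.93,1.64,-0.97,0,0]]' -1
python3 - <<'E'
from h import *
W=[]
for phi,tau in ((50,42),(65,34),(80,27),(95,20)): W.append((*arc(phi,tau),tau))
rows(*W)
save("scene","pics/s3.png");save("wrist","pics/w3.png")
a=np.hstack([cv2.resize(cv2.imread("pics/s3.png")[100:220,230:390],(400,300)),cv2.resize(cv2.imread("pics/w3.png"),(400,300))]);cv2.imwrite("pics/c3.png",a)
E
```

```text
clock: 3.48
eef_pos: [0.5182, 0.2192, 0.0784]
tool_rot: [0.235, -0.254, 0.691, -0.635]
ft_force: [0.8, 0.6, -1.5]
grip_width: 0.0001
t 3.48 F [ 0.8  0.6 -1.5] w 0.000
stand xyz now -0.0648 -0.0019 0.0784 tau 49.5
[-0.053  0.096 42.   ] -> [-0.07, -0.11, 0.84, -0.75, 0.03, -0.01] rot 0.75
[-0.042  0.109 34.   ] -> [-0.07, -0.09, 1.52, -1.55, 0.03, -0.01] rot 1.55
[-0.027  0.118 27.   ] -> [-0.07, 0.11, 2.18, -2.25, 0.03, -0.0] rot 2.25
[-1.10e-02  1.23e-01  2.00e+01] -> [-0.06, 0.49, 2.77, -2.95, 0.03, -0.0] rot 2.95
```

View pics/c3.png

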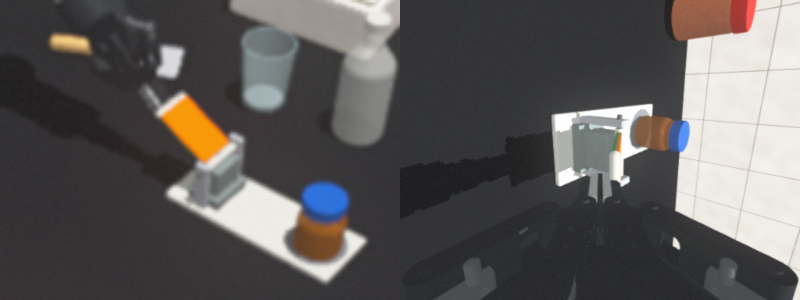

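The scene crop shows the flag lifted to about 40°, with its edge at (172,105) resting on the finger. The stand is unmoved and the force is about 1.5 N. I'm continuing along the arc.

```bash
python3 -m handwheel '[[0,-0.05,0.4,-0.37,0,0],[-0.05,-0.11,0.84,-0.75,0,0],[-0.07,-0.09,1.2,-1.15,0,0],[-0.07,-0.09,1.52,-1.55,0,0],[-0.07,0.11,2.18,-2.25,0,0]]' -1
python3 - <<'E'
from h import *
W=[]
for phi,tau in ((95,20),(110,12),(125,5),(140,0)): W.append((*arc(phi,tau),tau))
rows(*W)
save("scene","pics/s4.png");save("wrist","pics/w4.png")
a=np.hstack([cv2.resize(cv2.imread("pics/s4.png")[100:220,230:390],(400,300)),cv2.resize(cv2.imread("pics/w4.png"),(400,300))]);cv2.imwrite("pics/c4.png",a)
E
```

```text
clock: 4.2
eef_pos: [0.5554, 0.2185, 0.1175]
tool_rot: [0.354, -0.384, 0.628, -0.578]
ft_force: [0.7, 0.4, -1.8]
grip_width: 0.0002
t 4.20 F [ 0.7  0.4 -1.8] w 0.000
stand xyz now -0.0278 0.0006 0.1175 tau 27.1
[-1.10e-02  1.23e-01  2.00e+01] -> [0.03, 0.11, 0.71, -0.71, 0.03, -0.01] rot 0.71
[7.00e-03 1.23e-01 1.20e+01] -> [0.03, 0.42, 1.34, -1.51, 0.03, -0.0] rot 1.51
[0.024 0.119 5.   ] -> [0.03, 0.89, 1.87, -2.21, 0.03, -0.0] rot 2.21
[0.04  0.109 0.   ] -> [0.04, 1.52, 2.25, -2.71, 0.03, -0.0] rot 2.71
```

View pics/c4.png

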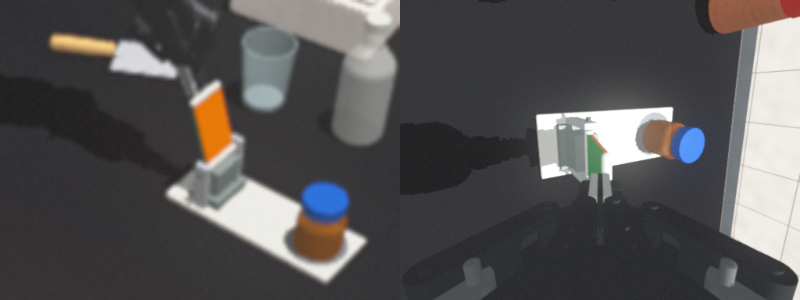

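The flag is near upright, with its rod at (207,90) in the crop, and the stand has not moved. I'm pushing it over the top.

```bash
python3 -m handwheel '[[0,0.05,0.36,-0.36,0,0],[0.03,0.11,0.71,-0.71,0,0],[0.03,0.25,1.05,-1.1,0,0],[0.03,0.42,1.34,-1.51,0,0],[0.03,0.89,1.87,-2.21,0,0]]' -1
python3 - <<'E'
from h import *
W=[]
for phi,tau in ((140,0),(150,0),(160,0),(168,0),(175,0)): W.append((*arc(phi,tau),tau))
rows(*W)
save("scene","pics/s5.png");save("wrist","pics/w5.png")
a=np.hstack([cv2.resize(cv2.imread("pics/s5.png")[100:220,230:390],(400,300)),cv2.resize(cv2.imread("pics/w5.png"),(400,300))]);cv2.imwrite("pics/c5.png",a)
E
```

```text
clock: 4.92
eef_pos: [0.6096, 0.2151, 0.1219]
tool_rot: [0.456, -0.495, 0.544, -0.502]
ft_force: [0.3, 1.6, 0.6]
grip_width: 0.0
t 4.92 F [0.3 1.6 0.6] w 0.000
stand xyz now 0.0266 0.002 0.1219 tau 5.4
[0.04  0.109 0.   ] -> [0.08, 0.55, 0.47, -0.54, 0.03, -0.01] rot 0.54
[0.049 0.1   0.   ] -> [0.08, 0.96, 0.79, -0.54, 0.03, -0.01] rot 0.54
[0.056 0.089 0.   ] -> [0.09, 1.43, 1.03, -0.54, 0.03, -0.01] rot 0.54
[0.059 0.079 0.   ] -> [0.09, 1.84, 1.14, -0.54, 0.03, -0.01] rot 0.54
[0.061 0.07  0.   ] -> [0.09, 2.21, 1.19, -0.54, 0.03, -0.01] rot 0.54
```

View pics/c5.png

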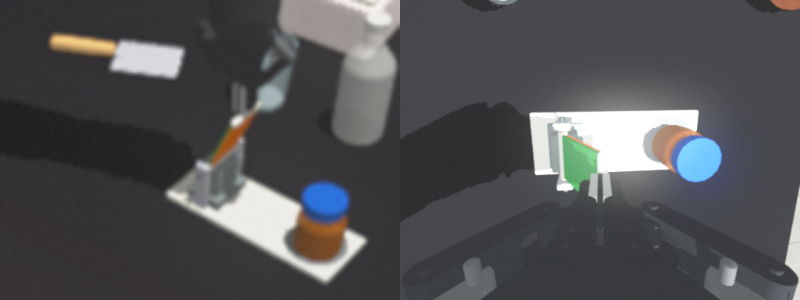

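The flag is past upright, leaning over towards the jar, with its green face showing in the wrist view at (578,160). I'm pressing it down now.

```bash
python3 -m handwheel '[[0.05,0.55,0.47,-0.54,0,0],[0.08,0.96,0.79,-0.54,0,0],[0.08,1.43,1.03,-0.54,0,0],[0.08,1.84,1.14,-0.54,0,0],[0.08,2.15,1.19,-0.54,0,0]]' -1
python3 - <<'E'
from h import *
rows((.062,.066,0),(.062,.063,0),(.062,.061,0))
save("scene","pics/s6.png");save("wrist","pics/w6.png")
a=np.hstack([cv2.resize(cv2.imread("pics/s6.png")[100:220,230:390],(400,300)),cv2.resize(cv2.imread("pics/w6.png"),(400,300))]);cv2.imwrite("pics/c6.png",a)
E
```

```text
clock: 5.65
eef_pos: [0.643, 0.2085, 0.0697]
tool_rot: [-0.479, 0.521, -0.52, 0.478]
ft_force: [0.4, 0.2, 0.9]
grip_width: 0.0002
t 5.65 F [0.4 0.2 0.9] w 0.000
stand xyz now 0.0604 -0.0017 0.0697 tau -0.2
[0.062 0.066 0.   ] -> [-0.07, 0.15, 0.07, 0.02, 0.02, 0.0] rot 0.02
[0.062 0.063 0.   ] -> [-0.07, 0.27, 0.07, 0.02, 0.02, 0.0] rot 0.02
[0.062 0.061 0.   ] -> [-0.07, 0.35, 0.07, 0.02, 0.02, 0.0] rot 0.02
```

View pics/c6.png

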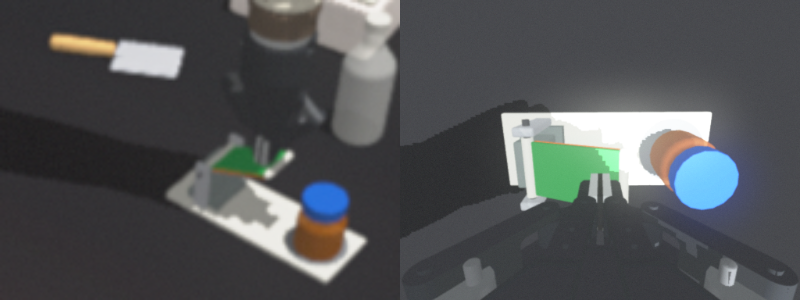

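The flag is almost flat, green face up, with its rod at (280,162) in the crop. I'm pressing down the last millimetres and watching the force.

```bash
python3 -m handwheel '[[0,0.08,0,0,0,0],[0,0.15,0,0,0,0],[0,0.2,0,0,0,0],[0,0.27,0,0,0,0],[0,0.27,0,0,0,0]]' -1
python3 -m handwheel '[[0,0.04,0,0,0,0],[0,0.06,0,0,0,0],[0,0.08,0,0,0,0],[0,0.08,0,0,0,0],[0,0.08,0,0,0,0]]' -1
```

```text
clock: 6.38
eef_pos: [0.6441, 0.2085, 0.0643]
tool_rot: [-0.478, 0.521, -0.52, 0.478]
ft_force: [0.3, 0.5, -0.6]
grip_width: -0.0
clock: 7.0
eef_pos: [0.644, 0.2085, 0.0624]
tool_rot: [-0.478, 0.521, -0.52, 0.478]
ft_force: [-0.0, 0.6, 1.0]
grip_width: -0.0001
```

```bash
python3 -m handwheel '[[0,0.03,0,0,0,0],[0,0.05,0,0,0,0],[0,0.07,0,0,0,0],[0,0.07,0,0,0,0],[0,0.07,0,0,0,0]]' -1
```

```text
clock: 7.62
eef_pos: [0.644, 0.2085, 0.0606]
tool_rot: [-0.478, 0.521, -0.52, 0.478]
ft_force: [0.7, -0.6, -0.7]
grip_width: 0.0002
```

```bash
python3 - <<'E'
from h import *
save("scene","pics/s7.png");save("wrist","pics/w7.png")
a=np.hstack([cv2.resize(cv2.imread("pics/s7.png")[130:210,280:390],(400,300),interpolation=2),cv2.resize(cv2.imread("pics/w7.png")[130:280,120:320],(400,300))]);cv2.imwrite("pics/c7.png",a)
E
```

```text
(no output)
```

View pics/c7.png

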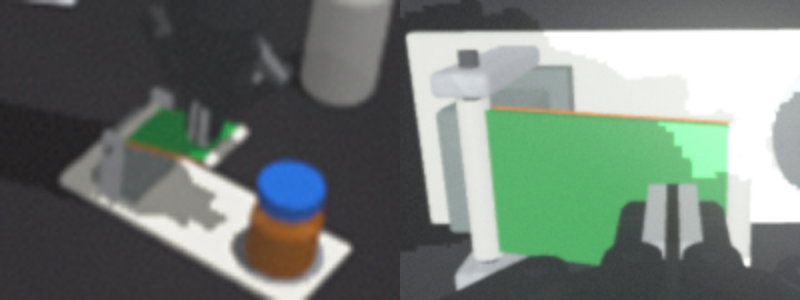

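```bash
python3 -m handwheel '[[0,0.02,0,0,0,0],[0,0.04,0,0,0,0],[0,0.06,0,0,0,0],[0,0.06,0,0,0,0],[0,0.06,0,0,0,0]]' -1
```

```text
clock: 8.35
eef_pos: [0.644, 0.2085, 0.0591]
tool_rot: [-0.478, 0.521, -0.52, 0.478]
ft_force: [0.4, -1.1, -0.2]
grip_width: 0.0003
```

```bash
python3 -m handwheel '[[0,0.02,0,0,0,0],[0,0.04,0,0,0,0],[0,0.06,0,0,0,0],[0,0.06,0,0,0,0],[0,0.06,0,0,0,0]]' -1;  python3 -m handwheel '[[0,0.02,0,0,0,0],[0,0.04,0,0,0,0],[0,0.06,0,0,0,0],[0,0.06,0,0,0,0],[0,0.06,0,0,0,0]]' -1
```

```text
clock: 8.98
eef_pos: [0.6441, 0.2085, 0.0576]
tool_rot: [-0.478, 0.521, -0.52, 0.478]
ft_force: [-0.4, -0.2, 1.2]
grip_width: 0.0004
clock: 9.6
eef_pos: [0.6441, 0.2085, 0.0562]
tool_rot: [-0.478, 0.521, -0.52, 0.478]
ft_force: [0.1, -0.8, -0.2]
grip_width: -0.0001
```

```bash
python3 - <<'E'
from h import *
s=save("scene","pics/s8.png");t=save("top","pics/t8.png");w=save("wrist","pics/w8.png")
p=bot.get_obs()["eef_pos"]
for n,c in zip("stw",(s,t,w)): print(n,"tcp",proj(c,p),"edge@pi",proj(c,P+.084*ex),"+-24",proj(c,P+.084*ex+.024*ey),proj(c,P+.084*ex-.024*ey))
cv2.imwrite("pics/c8.png",np.hstack([cv2.resize(cv2.imread("pics/s8.png")[130:210,290:370],(400,400),interpolation=2),cv2.resize(cv2.imread("pics/t8.png")[120:200,150:230],(400,400),interpolation=2)]))
cv2.imwrite("pics/c8w.png",cv2.resize(cv2.imread("pics/w8.png")[130:280,120:370],(750,450)))
E
```

```text
s tcp (np.float64(334.84885607063615), np.float64(172.28061394515439)) edge@pi (np.float64(341.8969228136611), np.float64(174.40634532391198)) +-24 (np.float64(346.6735975222058), np.float64(170.0980228759787)) (np.float64(337.0274878359803), np.float64(178.79833291008057))
t tcp (np.float64(188.64925063901893), np.float64(152.8244712197121)) edge@pi (np.float64(188.8668400729106), np.float64(144.7384940050713)) +-24 (np.float64(180.5116013799396), np.float64(143.86832254097445)) (np.float64(197.23111296417994), np.float64(145.60960635210984))
w tcp (np.float64(255.23303836958448), np.float64(222.44689562331638)) edge@pi (np.float64(290.5726958437117), np.float64(222.3925657770972)) +-24 (np.float64(291.9935078605147), np.float64(185.93814026858632)) (np.float64(289.2531953110715), np.float64(256.2475960743532))
```

View pics/c8.png

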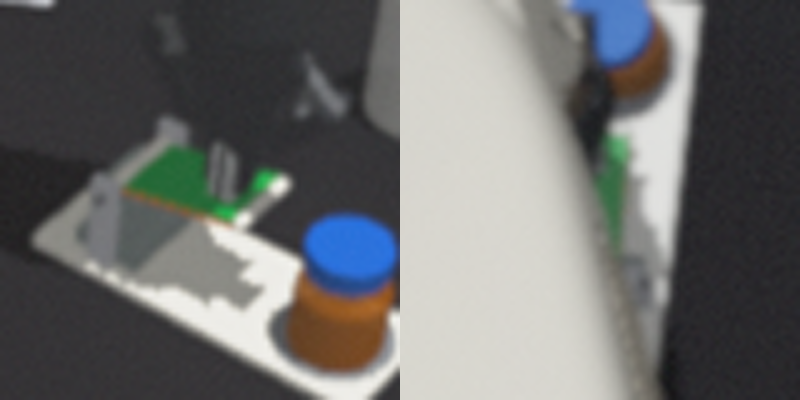

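View pics/c8w.png

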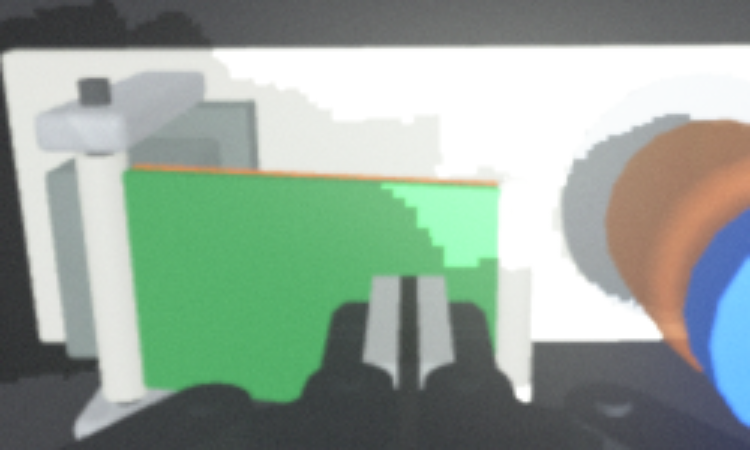

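The scene crop shows the rod about 4 px above where it would be at pi, and the finger tips also appear above the nominal TCP. The flag is therefore probably not on its stop yet, so I keep pressing until a force shows.

```bash
python3 -m handwheel '[[0,0.03,0,0,0,0],[0,0.06,0,0,0,0],[0,0.09,0,0,0,0],[0,0.09,0,0,0,0],[0,0.09,0,0,0,0]]' -1;  python3 -m handwheel '[[0,0.02,0,0,0,0],[0,0.04,0,0,0,0],[0,0.06,0,0,0,0],[0,0.06,0,0,0,0],[0,0.06,0,0,0,0]]' -1
```

```text
clock: 10.38
eef_pos: [0.644, 0.2085, 0.0539]
tool_rot: [-0.479, 0.521, -0.52, 0.478]
ft_force: [-0.7, -0.5, -0.7]
grip_width: 0.0002
clock: 11.0
eef_pos: [0.6441, 0.2085, 0.0524]
tool_rot: [-0.478, 0.521, -0.52, 0.478]
ft_force: [-0.2, 0.2, -0.9]
grip_width: 0.0001
```

```bash
python3 - <<'E'
from h import *
s=save("scene","pics/s9.png");save("wrist","pics/w9.png")
k=[cv2.resize(cv2.imread(f"pics/{n}.png")[140:200,300:360],(380,380),interpolation=2) for n in("s7","s9")]
cv2.imwrite("pics/c9.png",np.hstack(k))
k=[cv2.resize(cv2.imread(f"pics/{n}.png")[130:280,120:370],(400,240)) for n in("w7","w9")]
cv2.imwrite("pics/c9w.png",np.hstack(k))
E
```

```text
(no output)
```

View pics/c9.png

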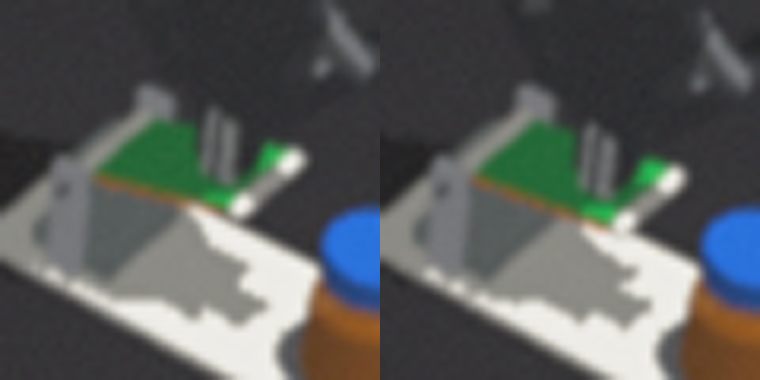

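View pics/c9w.png

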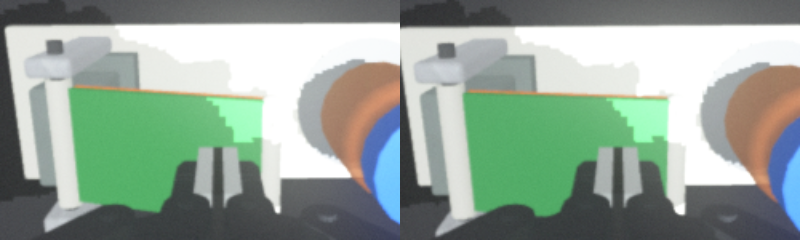

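The rod has clearly come down between the two pictures and the stand has not moved, so the flag is still turning. I continue.

```bash
python3 -m handwheel '[[0,0.03,0,0,0,0],[0,0.06,0,0,0,0],[0,0.09,0,0,0,0],[0,0.09,0,0,0,0],[0,0.09,0,0,0,0]]' -1;  python3 -m handwheel '[[0,0.03,0,0,0,0],[0,0.06,0,0,0,0],[0,0.08,0,0,0,0],[0,0.08,0,0,0,0],[0,0.08,0,0,0,0]]' -1
```

```text
clock: 11.72
eef_pos: [0.644, 0.2085, 0.0501]
tool_rot: [-0.478, 0.521, -0.52, 0.478]
ft_force: [0.7, 0.2, 0.9]
grip_width: -0.0001
clock: 12.35
eef_pos: [0.644, 0.2085, 0.0481]
tool_rot: [-0.478, 0.521, -0.52, 0.478]
ft_force: [0.3, -0.3, 0.3]
grip_width: -0.0003
```

```bash
python3 -m handwheel '[[0,0.03,0,0,0,0],[0,0.05,0,0,0,0],[0,0.06,0,0,0,0],[0,0.06,0,0,0,0],[0,0.06,0,0,0,0]]' -1
```

```text
clock: 12.98
eef_pos: [0.6441, 0.2085, 0.0467]
tool_rot: [-0.478, 0.521, -0.52, 0.478]
ft_force: [-0.7, -0.1, 0.8]
grip_width: 0.0002
```

```bash
python3 - <<'E'
from h import *
s=save("scene","pics/s10.png");save("wrist","pics/w10.png")
k=[cv2.resize(cv2.imread(f"pics/{n}.png")[140:200,300:360],(380,380),interpolation=2) for n in("s9","s10")]
cv2.imwrite("pics/c10.png",np.hstack(k))
k=cv2.resize(cv2.imread("pics/w10.png")[130:280,120:370],(750,450)); cv2.imwrite("pics/c10w.png",k)
E
```

```text
(no output)
```

View pics/c10.png

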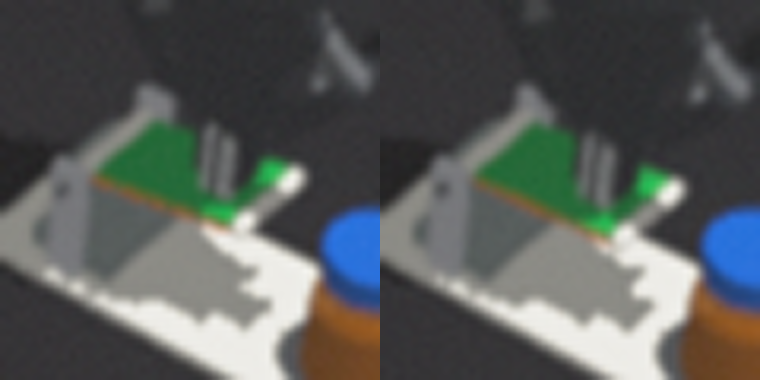

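View pics/c10w.png

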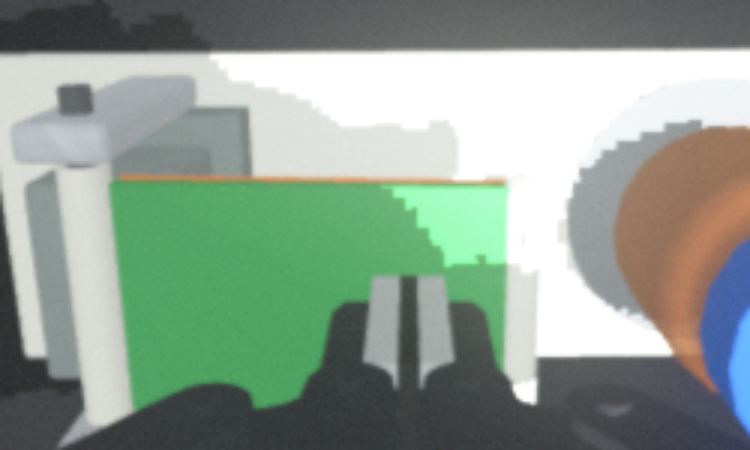

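The rod keeps dropping, from y≈180 to 190 in the crops. The flag's side line, with slope about 0.43, is not yet parallel to the base edge at about 0.53. I continue.

```bash
python3 -m handwheel '[[0,0.03,0,0,0,0],[0,0.06,0,0,0,0],[0,0.09,0,0,0,0],[0,0.09,0,0,0,0],[0,0.09,0,0,0,0]]' -1;  python3 -m handwheel '[[0,0.03,0,0,0,0],[0,0.06,0,0,0,0],[0,0.08,0,0,0,0],[0,0.08,0,0,0,0],[0,0.08,0,0,0,0]]' -1
```

```text
clock: 13.7
eef_pos: [0.644, 0.2085, 0.0444]
tool_rot: [-0.479, 0.521, -0.52, 0.478]
ft_force: [-0.6, -0.1, 0.4]
grip_width: 0.0001
clock: 14.32
eef_pos: [0.644, 0.2085, 0.0424]
tool_rot: [-0.478, 0.521, -0.52, 0.478]
ft_force: [-0.0, -0.7, -0.2]
grip_width: 0.0001
```

```bash
python3 -m handwheel '[[0,0.03,0,0,0,0],[0,0.06,0,0,0,0],[0,0.08,0,0,0,0],[0,0.08,0,0,0,0],[0,0.08,0,0,0,0]]' -1; python3 - <<'E'
from h import *
s=save("scene","pics/s11.png");save("wrist","pics/w11.png")
k=[cv2.resize(cv2.imread(f"pics/{n}.png")[140:200,300:360],(380,380),interpolation=2) for n in("s10","s11")]
cv2.imwrite("pics/c11.png",np.hstack(k))
k=cv2.resize(cv2.imread("pics/w11.png")[130:280,120:370],(750,450)); cv2.imwrite("pics/c11w.png",k)
E
```

```text
clock: 14.95
eef_pos: [0.6441, 0.2085, 0.0421]
tool_rot: [-0.478, 0.521, -0.52, 0.479]
ft_force: [-3.2, 0.1, 7.8]
grip_width: 0.0003
```

View pics/c11.png

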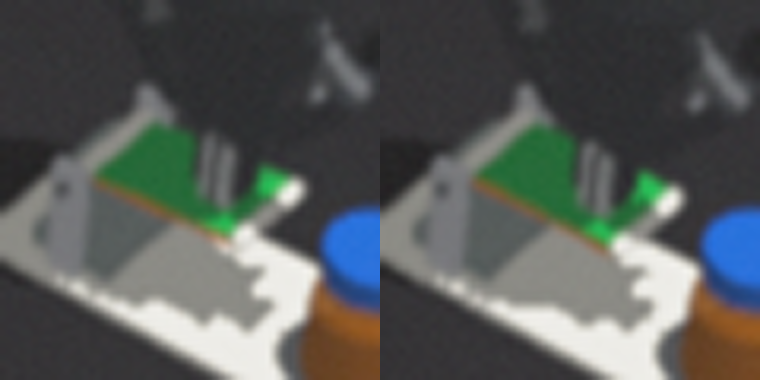

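View pics/c11w.png

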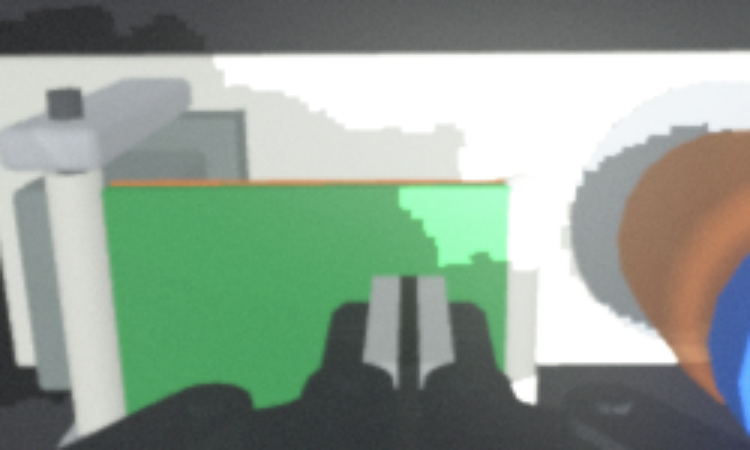

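The force has risen to 7.8 N and the motion has stopped. The flag's side is now parallel to the base in the wrist view, and the rod midpoint is at about (341.6,174.3) against a predicted (341.9,174.4) at pi. I press a little more, then retreat straight up.

```bash
python3 -m handwheel '[[0,0.03,0,0,0,0],[0,0.05,0,0,0,0],[0,0.05,0,0,0,0],[0,0.05,0,0,0,0],[0,0.05,0,0,0,0]]' -1; python3 -m handwheel '[[0,-0.3,0,0,0,0],[0,-1,0,0,0,0],[0,-2.5,-0.5,0,0,0],[0,-4.5,-2.5,0,0,0],[0,-5.5,-4.5,0,0,0]]' -1; python3 -m handwheel '[[0,0,-2,0,0,0],[0,0,-4,0,0,0],[0,0,-5,0,0,0],[0,0,-5,0,0,0],[0,0,-5,0,0,0]]' -1
```

```text
clock: 15.68
eef_pos: [0.6442, 0.2086, 0.0419]
tool_rot: [-0.478, 0.521, -0.52, 0.479]
ft_force: [-4.5, -1.3, 11.8]
grip_width: 0.0003
clock: 16.3
eef_pos: [0.5339, 0.2183, 0.1789]
tool_rot: [-0.477, 0.521, -0.521, 0.479]
ft_force: [0.8, 1.0, 0.5]
grip_width: -0.0002
clock: 16.92
eef_pos: [0.41, 0.2288, 0.1772]
tool_rot: [-0.478, 0.521, -0.52, 0.479]
ft_force: [-0.3, -0.2, 0.4]
grip_width: 0.0001
```

```bash
python3 - <<'E'
from h import *
s=save("scene","pics/s12.png");t=save("top","pics/t12.png")
for n,c in zip("st",(s,t)): print(n,"edge@pi",proj(c,P+.084*ex),"+-24",proj(c,P+.084*ex+.024*ey),proj(c,P+.084*ex-.024*ey))
cv2.imwrite("pics/c12.png",np.hstack([cv2.resize(cv2.imread("pics/s12.png")[140:210,295:385],(400,311),interpolation=2),cv2.resize(cv2.imread("pics/t12.png")[110:200,150:240],(311,311),interpolation=2)]))
# motion of stand: compare cap pos
E
```

```text
s edge@pi (np.float64(341.8969228136611), np.float64(174.40634532391198)) +-24 (np.float64(346.6735975222058), np.float64(170.0980228759787)) (np.float64(337.0274878359803), np.float64(178.79833291008057))
t edge@pi (np.float64(188.8668400729106), np.float64(144.7384940050713)) +-24 (np.float64(180.5116013799396), np.float64(143.86832254097445)) (np.float64(197.23111296417994), np.float64(145.60960635210984))
```

View pics/c12.png

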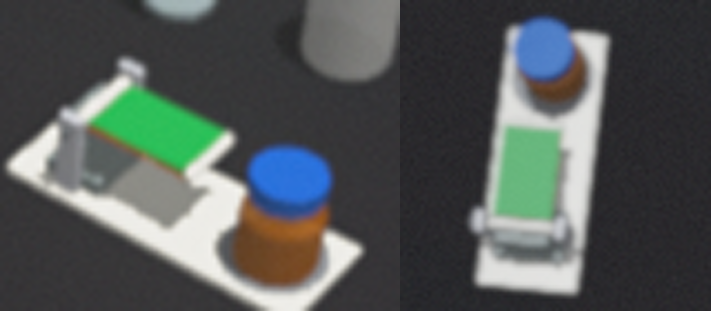

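View pics/s12.png

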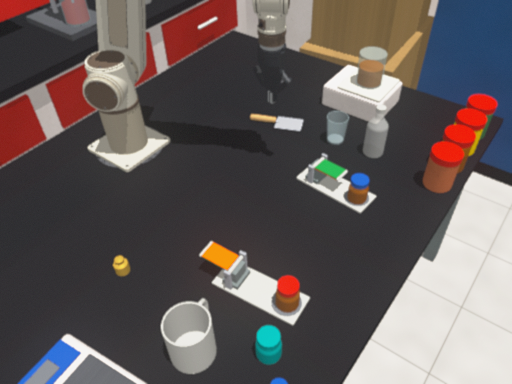

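The flag lies green side up. Its rod midpoint is at about (342.2,175.2) in the scene view against the predicted (341.9,174.4), and the arm is clear. I check quickly that nothing shifted, then hand in.

```bash
python3 - <<'E'
from h import *
for n in ("s","t"):
    A=load({"s":"pics/scene0.npz","t":"pics/top0.npz"}[n])["color"];B=load(f"pics/{n}12.npz")["color"]
    for c in (A,B):
        h=cv2.cvtColor(c,cv2.COLOR_RGB2HSV);H,S,V=cv2.split(h)
        m=((H>105)&(H<125)&(S>150)&(V>90)).astype(np.uint8)
        k,l,st,ce=cv2.connectedComponentsWithStats(m)
        tgt=np.array((359.6,179.9) if n=="s" else (190.4,123.)); i=1+np.argmin(np.linalg.norm(ce[1:]-tgt,axis=1)); print(n,ce[i].round(1))
    d=cv2.absdiff(A,B).max(2); print("red stand diff",(d[235:325,195:315] if n=="s" else d[100:205,310:390]).max())
bot.job_done()
E
```

```text
s [359.6 179.9]
s [359.7 179.8]
red stand diff 14
t [190.4 123. ]
t [191.  123.4]
red stand diff 12
the job is handed in; nothing more can be done
```

I flipped the blue-capped jar's flag: it now lies flat on the jar side with its green face up. I slid the shut, tilted fingers under its free edge and carried it over the pivot. I then pressed it onto its stop, reaching about 12 N, moved clear and handed the job in at about 17 s.

**Final checks:**
- **Flag:** the free-edge rod is within about 1 px of where it should be at pi in the scene view.
- **Blue-capped jar:** its cap moved 0.1 px in the scene view and 0.7 px in the top view, which I put down to changed lighting or noise.
- **Red stand and flag:** these look unchanged. I did not measure the other bench items, but they look undisturbed in the last scene picture.

**Disagreement:** the stop was reached with the reported TCP at z ≈ 0.042, about 20 mm lower than I expected from the finger-tip geometry. I therefore judged flatness by the pictures and the rise in force, not by the TCP height.

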